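# Put the stamp and the wax pot away in the blocked drawer

### The job

Something has been left standing or lying in front of the little plywood drawer unit; put it aside on the bench, the right way up, where the drawer will not meet it, and pull the drawer right out by its knob. Put the turned hand stamp into the drawer's narrow slot, lying down because the drawer is too shallow for it to stand, and the wax pot upright into the square nest next to it, then push the drawer fully shut. Never let the drawer push against the jar, the dropper bottle or the sanding block, do not tip these or the wax pot over, and leave the glue bottle, the blue spring clamp and the pine offcut beside the work where they are.

Things in the scene. Friction and masses are not known exactly. Their poses are not given: they have to be found in the camera images.
- cabinet: plywood drawer unit, fixed, 240 deep (x) x 250 wide (y) x 82 high, one drawer. Origin: centre of its underside; -x is its front. The drawer front (12 thick, top edge at 76) has its face 132 in front of the origin when shut, 257 when right out; the knob stands 28 further out. The opening's upper edge is 72 above the bench. Low clutter (25 high) lies on the rear half of the top.
- drawer (a joint): the drawer's slide, m: 0 shut, 0.125 right out (toward the cabinet's -x); light friction, stays where it is left
- knob (a point): middle of the head of the black round drawer knob (moves with the drawer): 29 mm across, axis along the cabinet's x, 48 mm above the bench, 21 mm in front of the drawer front's face; free on both sides and above, to pinch from above across the cabinet's y
- stamp_slot (a point): centre, on the drawer's floor (15 mm above the bench), of the narrow slot: 86 (cabinet x) x 42 mm (y), right behind the drawer front. Stubs 26 high and 12 long stand at its four corners; between them both long sides are open to the floor for fingers. Axes as the cabinet's. Rings 11 high lie in the bay at -y, more than 50 mm from its centre line.
- pot_nest (a point): centre, on the drawer's floor (15 mm above the bench), of the square nest, 65 x 65 mm, 62 mm to the slot's +y side, right behind the drawer front; the other walls are 26 mm high: the drawer's side (8 thick) at +y, a filler at +x, two stubs toward the slot. Axes as the cabinet's.
- stamp: turned beech hand stamp, standing on its base on the bench at the start: round base 34 mm in diameter and 30 mm high, above it a waist and a knob 28 mm in diameter, 75 mm high overall. Origin: centre of the base's underside; z along its axis to the knob.
- wax_pot: pot of wax, white with a red lid, 58 mm in diameter, 50 mm high, standing; the lid is the top 20 mm. Origin: centre of its underside, z up.
- jar: glass jar with a yellow lid, 57 mm in diameter, 85 mm high, standing; may be the thing in the way. Origin: centre of its underside, z up.
- dropper: brown dropper bottle with a black bulb: body 32 mm in diameter up to 60 mm, neck 24 mm in diameter at 62 to 77 mm, bulb 13 mm thick to 102 mm, standing; may be the thing in the way. Origin: centre of its underside, z up.
- sanding_block: brown cork sanding block lying flat, 56 (x) x 97 (y) x 28 mm high; may be the thing in the way. Origin: centre of its underside, z up.
- glue_bottle: bottle of wood glue with an orange nozzle, 40 x 64 x 187 mm high, standing at the left edge of the work: leave alone. Origin: centre of its underside.
- spring_clamp: blue spring clamp lying flat, 60 (x) x 129 (y) x 21 mm, at the left edge of the work: leave alone. Origin: centre of its underside.
- pine_block: pine offcut, 30 (x) x 62 (y) x 30 mm high, at the right edge of the work: leave alone. Origin: centre of its underside.
Mind the look-alikes: they are no part of the job. What is shaped like the jar but turquoise is not meant.

How it is judged (in metres and radians):
On the way, in this order (a step that is already met when the one before it is completed fails the run):
1. nothing stands in the drawer's way any more ((x of jar in the frame of cabinet below -0.275 m or x of jar in the frame of cabinet above -0.1 m or y of jar in the frame of cabinet below -0.142 m or y of jar in the frame of cabinet above 0.142 m) and (x of dropper in the frame of cabinet below -0.275 m or x of dropper in the frame of cabinet above -0.1 m or y of dropper in the frame of cabinet below -0.142 m or y of dropper in the frame of cabinet above 0.142 m) and (x of sanding_block in the frame of cabinet below -0.275 m or x of sanding_block in the frame of cabinet above -0.1 m or y of sanding_block in the frame of cabinet below -0.142 m or y of sanding_block in the frame of cabinet above 0.142 m)), for 0.2 s.
2. the drawer is pulled right out (value of joint drawer above 0.105 m), for 0.2 s.
3. the stamp lies in the slot and the pot stands in the nest (x of stamp in the frame of stamp_slot between -0.045 and 0.045 m and y of stamp in the frame of stamp_slot between -0.01 and 0.01 m and z of stamp in the frame of stamp_slot below 0.024 m and angle between the z axis of stamp and the x axis of stamp_slot, either way round below 0.25 rad and x of wax_pot in the frame of pot_nest between -0.006 and 0.006 m and y of wax_pot in the frame of pot_nest between -0.006 and 0.006 m and z of wax_pot in the frame of pot_nest below 0.005 m and angle between wax_pot's own z axis and vertical below 0.1 rad), for 0.2 s.
At the end, for the whole second after the job is handed in: Drawer shut (5 mm). Stamp lying in the narrow slot (axis within 0.25 rad, base centre within 10 mm of its centre line, under 24 mm above its floor). Pot upright on the nest's floor, within 6 mm of its centre. Jar, dropper bottle, sanding block upright (0.1 rad) on the bench; all still (all of step 3 and value of joint drawer below 0.005 m and angle between each of jar, dropper, sanding_block's own z axis and vertical below 0.1 rad and height (world z) of jar between -0.006 and 0.008 m and linear speed of each of jar, dropper, sanding_block, stamp, wax_pot below 0.02 m/s and height (world z) of dropper between -0.006 and 0.008 m and height (world z) of sanding_block between -0.006 and 0.008 m); the robot touches nothing.
It fails at once if the drawer unit presses on the jar, the dropper bottle or the sanding block (contact force between cabinet and jar above 3 N or contact force between cabinet and dropper above 3 N or contact force between cabinet and sanding_block above 3 N).
It fails at once if the wax pot, the jar, the dropper bottle or the sanding block tips over (angle between any of jar, dropper, sanding_block, wax_pot's own z axis and vertical above 0.6 rad).
It fails at once if the glue bottle, the spring clamp or the pine offcut is moved by more than 3 cm (distance of any of glue_bottle, spring_clamp, pine_block from where it was at the start of the episode above 0.03 m).
It also fails if it takes over 72 s, if anything falls off the work surface, if the arm or the gripper's body presses on something with over 40 N, if the wrist force passes 120 N, or if a joint passes its speed limit or range.

### The arm

A 7-joint arm with a two-finger parallel gripper is mounted at the origin on a cart in front of the work surface, level with it; the furniture and walls round the work are solid. World frame = base frame: x ahead of the robot, y to its left, z up, the work surface at z = 0. Lengths are in m, angles in degrees, forces in N, time in s.
With the tool pointing down it reaches from about 0.35 to 0.9 m from the base axis. Payload 8.1 kg.
Tool frame: the origin (TCP) lies between the finger pads; the fingertips stand 11 mm ahead of it and the grasp point (between the pads) lies 8 mm behind it; z points along the fingers, y is the line along which they close (so a half turn about z gives the same grasp; the last joint's range is limited). The gripper opens to 92 mm and grips with 3 to 60 N. Pads are 19 mm wide; open, the fingers measure 130 mm over their backs; the gripper's body (75 mm by 190 mm) begins 47 mm behind the grasp point.
Start: joints at [-72.628, 24.895, 1.432, 90.138, -0.665, 64.973, -4.303], TCP at [0.247, 0.574, 0.238] pointing down, gripper open.
Joint ranges: [-149.89, 149.89], [-25.12, 119.58], [-72.63, 75.52], [4.76, 147.25], [-75.54, 255.54], [6.69, 114.76], [-157.13, 157.13]. Speed limits (degrees/s): [127.2, 127.2, 172.46, 172.46, 180, 180, 180].

### API

Orientations are given as [roll, pitch, yaw] about the fixed x, y, z axes, in that order (R = Rz(yaw) Ry(pitch) Rx(roll)).
In Python, from station import arm gives the robot as it stands.
- The arm moves only by the tool step_arm, never from a script. Its argument "rows" is a list of rows, each a list of 7 numbers: the turn, a rotation vector about the tool's x, y, z in degrees, then the shift along the tool's x, y, z in m, then the finger opening in m, from 0 to 0.0918. A call has 1 to 8 rows; each row is the pose to reach, as a shift and turn from the pose commanded when the call began, along the tool's axes at that moment; what a row does not reach only later rows make up. A row lasts 1/8 s, in which the tool goes at most 62.5 mm and 10.7 degrees, less where a joint would pass 70% of its speed; a pose out of reach is approached as far as the arm can. A call with a gripper value outside its range is refused whole. The fingers move at their own pace and stop on an object; "grip_force" is the grip in N (left out, the last holds). Time passes only in rows, so rows that repeat a pose let the fingers close. It gives the time, the measured TCP pose, the force, the opening and the grip force at its end, in the units of the state.
- arm.get_state(): the state, without advancing time (a new reading comes with each control period).
- arm.grab_frame(name): name is "scene" or "top" or "wrist"; returns the picture (480x640x3 uint8, red, green, blue); there is no depth.
- arm.camera_params(name): a dict with "fx", "fy", "cx", "cy" (pixels), "dist_coeffs" ([k1, k2, p1, p2, k3] as OpenCV has them; the pictures are not rectified), "R" (3x3) and "t" (3): a world point X has camera coordinates R X + t; the wrist camera has in their place "T_tool_cam" (4x4, takes a point from camera to tool coordinates, whose origin is the TCP and whose axes are the flange's). Camera axes: x right, y down, z forward; pixel columns grow to the right and rows downward; lengths in m; the calibration is good to about 2 mm. A picture is of the moment at which its call begins: read the wrist's pose just before it. camera_params takes no time and is no camera call.
- arm.sign_off(): hands the job in; it is judged then, once.
Trained networks look in the newest picture that a camera, given by its name, has taken for a name from the list of things; names that differ only in an ending like _2 or _b are one class to them, and where a whole thing is asked for, a point or a joint stands for the part that bears it (a point fixed in the world has none). Each returns a list of dicts, best first, with "conf" (0 to 1); they miss things now and then, are a little off and sometimes report something else, mostly with a low value. They report only what shows in the picture. A call takes as long as a camera call. They do not tell look-alikes from the thing itself.
- arm.silhouettes(camera, thing): "mask" (480x640 bool, what is visible of it).
- arm.tip_of(camera, thing): "point" ([x, y, z] in m, in world coordinates, good to about 4 mm: a listed point, or the origin of a listed thing).
The state is a dict: "clock": time; "qpos": joint angles; "joint_velocities": joint speeds; "joint_torque": joint torques, N m; "position": TCP position; "tcp_rot": TCP orientation; "ft_force": force on the tool from outside, world axes, zero at the start; "wrist_torque": the same for the moment, N m; "gripper_width": finger opening in m; "gripper_force": force on a finger pad.
Only numpy, scipy, OpenCV 4.12 (cv2) and the standard library are available. Lean on these libraries where they do the work, as an engineer would, in place of code of your own. Each camera call takes 0.05 s, during which the arm holds its last target. There are 200 camera calls.

## Working session

There is one attempt and no reset: what is moved stays moved. The work goes in short steps, Python scripts to look and compute and a tool call to move; the robot and the scene stay as the last step left them, time stands still between calls to the robot, and variables do not carry over. Pictures are saved under pics/ and viewed, at most 10 in all, crops included, and the job is handed in when it is done.

Besides the shell and the picture viewer there is one more tool, called after "Call:" as name([rows], argument=value, ...), one row to a line, values as JSON. step_arm: Moves the arm, as the interface text tells. Its arguments: {"type":"object","properties":{"rows":{"type":"array","items":{"type":"array","items":{"type":"number"}}},"grip_force":{"type":"number"}},"required":["rows"]}

```bash
mkdir -p pics; ls; python3 - <<'E'
from station import arm
import cv2,numpy as np
s=arm.get_state();print(s['clock'],s['position'],s['tcp_rot'],s['gripper_width'])
for c in ['scene','top']:
    im=arm.grab_frame(c);cv2.imwrite(f'pics/{c}0.png',im[:,:,::-1])
    for t in ['cabinet','knob','stamp_slot','pot_nest','stamp','wax_pot','jar','dropper','sanding_block','glue_bottle','spring_clamp','pine_block']:
        print(c,t,[(round(d['conf'],2),np.round(d['point'],3).tolist()) for d in arm.tip_of(c,t)][:3])
print(arm.camera_params('top'))
print(arm.camera_params('wrist'))
E
```

```text
pics
0.0 [0.24656806 0.57375742 0.23696659] [-1.79910146e+02  7.95394404e-03  1.56746766e+02] 0.09177545727486751
scene cabinet []
scene knob [(0.83, [0.559, 0.034, 0.049]), (0.38, [0.65, -0.397, 0.002])]
scene stamp_slot [(0.67, [0.635, 0.054, 0.015])]
scene pot_nest [(0.95, [0.616, 0.113, 0.017])]
scene stamp [(0.57, [0.438, -0.339, -0.002])]
scene wax_pot [(0.54, [0.47, 0.249, -0.003])]
scene jar [(0.86, [0.373, 0.1, -0.001]), (0.82, [0.578, -0.148, -0.002]), (0.24, [0.47, 0.467, -0.0])]
scene dropper [(0.61, [0.602, -0.271, 0.002])]
scene sanding_block [(0.64, [0.608, 0.292, -0.002])]
scene glue_bottle [(0.67, [0.645, 0.45, 0.0])]
scene spring_clamp [(0.73, [0.47, 0.466, 0.001])]
scene pine_block [(0.8, [0.65, -0.397, 0.001])]
top cabinet [(0.81, [0.71, 0.054, -0.002])]
top knob [(0.94, [0.559, 0.039, 0.048]), (0.68, [0.618, 0.113, 0.021])]
top stamp_slot []
top pot_nest [(0.69, [0.615, 0.115, 0.021])]
top stamp [(0.65, [0.438, -0.336, -0.0])]
top wax_pot [(0.89, [0.471, 0.253, -0.004])]
top jar [(0.8, [0.477, -0.007, 0.003]), (0.65, [0.381, 0.103, -0.001]), (0.54, [0.58, -0.15, 
[... 517 characters left out ...]
408],
       [-0.990059  ,  0.00386047, -0.14059967],
       [ 0.14061567,  0.00424342, -0.99005516]]), 't': array([0.04389942, 0.55143141, 1.60383498])}
{'fx': 377.7159363385331, 'fy': 377.7159363385331, 'cx': 322.7283852915735, 'cy': 243.11610366680276, 'dist_coeffs': array([-0.07878772,  0.        ,  0.        ,  0.        ,  0.        ]), 'T_tool_cam': array([[ 6.27547293e-04, -9.56567680e-01, -2.91509655e-01,
         7.82537292e-02],
       [ 9.99999755e-01,  6.90982017e-04, -1.14658041e-04,
        -1.32708216e-03],
       [ 3.11106105e-04, -2.91509512e-01,  9.56567879e-01,
        -1.46620409e-01],
       [ 0.00000000e+00,  0.00000000e+00,  0.00000000e+00,
         1.00000000e+00]])}
```

View pics/top0.png

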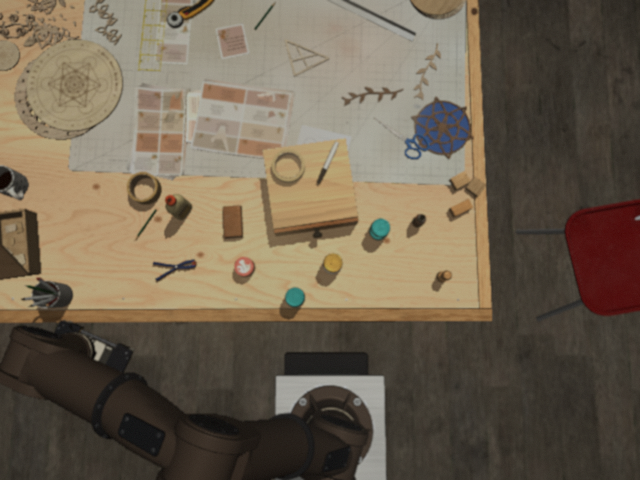

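View pics/scene0.png

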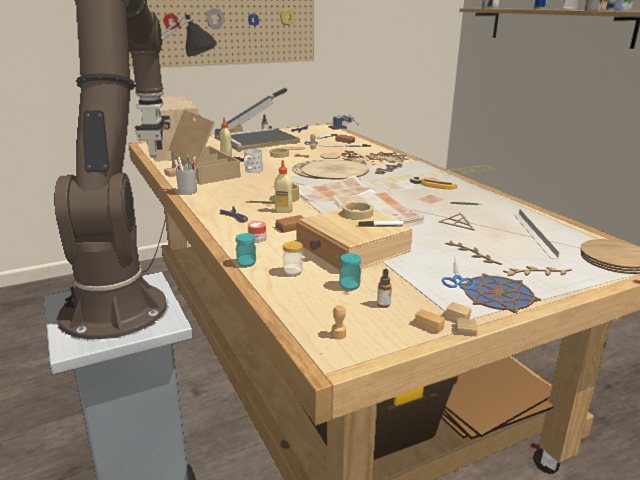

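The yellow-lidded jar, at about px (332,263) in the top view, stands in front of the knob at (317,234). The turquoise jars at (295,297) and (380,229) are look-alikes. The stamp is at (443,276) and the wax pot at (244,267). Cabinet yaw is about 7°. Next I'll write a helper and move to a view above the jar.

```bash
cat > h.py <<'E'
import sys,numpy as np,cv2
from station import arm
from scipy.spatial.transform import Rotation as Ro
def st(): return arm.get_state()
def rot(yaw,tilt=0):  # tool x along yaw; tilt>0: fingers point outward
    return Ro.from_euler('z',yaw,degrees=True)*Ro.from_euler('y',-tilt,degrees=True)*Ro.from_euler('x',180,degrees=True)
def go(p,R,p0=None,R0=None):
    s=st()
    p0=np.array(s['position']) if p0 is None else np.array(p0); R0=Ro.from_euler('xyz',s['tcp_rot'],degrees=True) if R0 is None else R0
    rv=(R0.inv()*R).as_rotvec(degrees=True); d=R0.inv().apply(np.array(p)-p0)
    print('row',[round(v,1) for v in rv]+[round(v,4) for v in d],'deg',round(np.linalg.norm(rv),1))
def see(cam,things,n=3):
    arm.grab_frame(cam)
    for t in things: print(cam,t,[(round(d['conf'],2),np.round(d['point'],4).tolist()) for d in arm.tip_of(cam,t)][:n])
E
python3 - <<'E'
from h import *
go([0.43,-0.0,0.237],rot(7)); print(rot(7,60).apply([0,0,1]))
E
```

```text
row [np.float64(-0.0), np.float64(-0.0), np.float64(149.7), np.float64(-0.3951), np.float64(-0.4552), np.float64(0.0007)] deg 149.7
[ 0.85957018  0.10554195 -0.5       ]
```

Call:
step_arm([
  [0,0,10.6,-0.03,-0.03,0,0.0918],
  [0,0,21.2,-0.06,-0.07,0,0.0918],
  [0,0,31.8,-0.09,-0.11,0,0.0918],
  [0,0,42.4,-0.12,-0.14,0,0.0918],
  [0,0,53,-0.15,-0.18,0,0.0918],
  [0,0,63.6,-0.18,-0.21,0,0.0918],
  [0,0,74.2,-0.21,-0.24,0,0.0918],
  [0,0,84.8,-0.24,-0.27,0,0.0918],
])

```text
clock: 2.3
position: [0.3611, 0.2302, 0.238]
tcp_rot: [180.0, -0.1, 71.6]
ft_force: [1.3, -0.2, 0.0]
gripper_width: 0.092
gripper_force: 0.0
```

```bash
python3 - <<'E'
from h import *
s=st();print(s['clock'],s['position'],s['tcp_rot'],s['qpos'])
go([0.43,-0.0,0.237],rot(7))
E
```

```text
2.3 [0.36106494 0.23019513 0.23799394] [ 1.79990642e+02 -5.00603711e-02  7.15999657e+01] [-60.9881311    5.77240271  23.60402386 117.29147248  -2.76413963
  57.39975693 -54.40265437]
row [np.float64(-0.0), np.float64(-0.0), np.float64(64.6), np.float64(-0.1967), np.float64(0.1381), np.float64(0.0008)] deg 64.6
```

Call:
step_arm([
  [0,0,10.6,-0.033,0.023,0,0.0918],
  [0,0,21.2,-0.066,0.046,0,0.0918],
  [0,0,31.8,-0.1,0.069,0,0.0918],
  [0,0,42.4,-0.13,0.092,0,0.0918],
  [0,0,53,-0.165,0.115,0,0.0918],
  [0,0,63.6,-0.197,0.138,0,0.0918],
  [0,0,64.6,-0.197,0.138,0,0.0918],
])

```text
clock: 3.18
position: [0.4314, -0.0013, 0.2381]
tcp_rot: [180.0, -0.1, 6.9]
ft_force: [-0.5, 1.4, -1.0]
gripper_width: 0.0918
gripper_force: 0.0
```

```bash
python3 - <<'E'
from h import *
s=st();print(s['clock'],s['position'],s['tcp_rot'],np.round(s['qpos'],0))
see('wrist',['jar','knob','cabinet','stamp_slot'])
im=arm.grab_frame('wrist');cv2.imwrite('pics/w1.png',im[:,:,::-1])
go([0.477,-0.005,0.15],rot(7));go([0.477,-0.005,0.048],rot(7))
E
```

```text
3.175 [ 0.43142134 -0.00134677  0.23810522] [ 1.79964268e+02 -6.51263511e-02  6.93063308e+00] [-45.   6.  42. 118.  -5.  57. -83.]
wrist jar [(0.76, [0.4773, -0.0121, 0.0003]), (0.67, [0.5811, -0.1496, 0.0023]), (0.65, [0.3758, 0.1053, 0.0029])]
wrist knob [(0.94, [0.5652, 0.0368, 0.0486]), (0.44, [0.4794, -0.0102, -0.0001])]
wrist cabinet []
wrist stamp_slot []
row [np.float64(-0.0), np.float64(0.0), np.float64(0.5), np.float64(0.045), np.float64(0.0134), np.float64(0.0877)] deg 0.5
row [np.float64(-0.0), np.float64(0.0), np.float64(0.5), np.float64(0.045), np.float64(0.0134), np.float64(0.1897)] deg 0.5
```

View pics/w1.png

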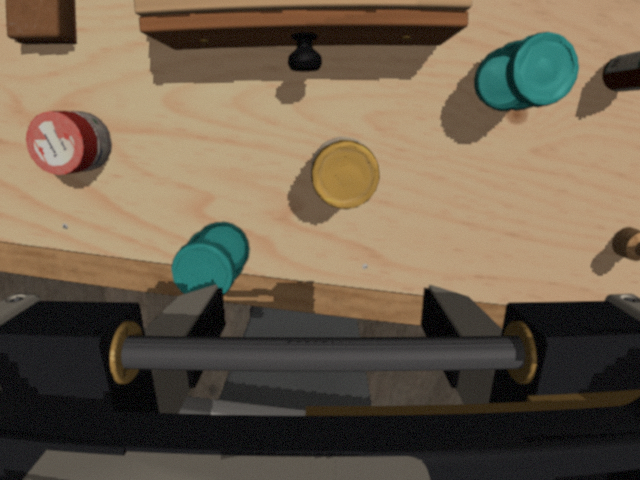

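The front edge of the cabinet lies level in the wrist picture, at row ~12 across columns 137–470. So cabinet yaw is about 7°, the same as the tool. The jar's yellow lid is centred at (346,174) and the knob at (305,55).

```bash
cat >> h.py <<'E'
def ray(cam,uv,s=None):
    c=arm.camera_params(cam);K=np.array([[c['fx'],0,c['cx']],[0,c['fy'],c['cy']],[0,0,1]])
    u=cv2.undistortPoints(np.array([[uv]],float),K,np.array(c['dist_coeffs']))[0,0];d=np.array([u[0],u[1],1.])
    if cam=='wrist':
        s=s or st();T=np.array(c['T_tool_cam']);R=Ro.from_euler('xyz',s['tcp_rot'],degrees=True).as_matrix()
        return R@T[:3,3]+np.array(s['position']),R@T[:3,:3]@d
    R=np.array(c['R']);return -R.T@np.array(c['t']),R.T@d
def at(cam,uv,z): o,d=ray(cam,uv);return np.round(o+d*(z-o[2])/d[2],4)
def tri(*rs):
    A=0;b=0
    for o,d in rs:
        d=d/np.linalg.norm(d);P=np.eye(3)-np.outer(d,d);A=A+P;b=b+P@o
    return np.round(np.linalg.solve(A,b),4)
E
python3 - <<'E'
from h import *
print('lid',at('wrist',(346,174),.085),at('top',(332.5,262.5),.085),tri(ray('wrist',(346,174)),ray('top',(332.5,262.5))))
print('front ends',at('wrist',(140,13),.082),at('wrist',(467,12),.082))
print('knob',at('wrist',(305,60),.048),'wrist/top',tri(ray('wrist',(305,60)),ray('top',(317.5,235))))
E
```

```text
lid [ 0.4774 -0.0115  0.085 ] [ 0.4746 -0.0087  0.085 ] [ 0.476  -0.0106  0.075 ]
front ends [0.5762 0.1563 0.082 ] [ 0.6073 -0.0826  0.082 ]
knob [0.5622 0.0329 0.048 ] wrist/top [0.5631 0.0339 0.0359]
```

Call:
step_arm([
  [0,0,0.4,0.044,0.015,0.02,0.0918],
  [0,0,0.4,0.044,0.015,0.08,0.0918],
  [0,0,0.4,0.044,0.015,0.14,0.0918],
  [0,0,0.4,0.044,0.015,0.188,0.0918],
  [0,0,0.4,0.044,0.015,0.188,0.08],
  [0,0,0.4,0.044,0.015,0.188,0.04],
  [0,0,0.4,0.044,0.015,0.188,0.04],
  [0,0,0.4,0.044,0.015,0.188,0.04],
], grip_force=15)

```text
clock: 4.47
position: [0.4775, -0.0077, 0.0512]
tcp_rot: [-180.0, -0.2, 7.0]
ft_force: [0.4, 0.2, 5.4]
gripper_width: 0.0566
gripper_force: 15.5
```

```bash
python3 - <<'E'
from h import *
s=st();print(s['clock'],s['position'],s['tcp_rot'],np.round(s['qpos'],0),s['gripper_width'],s['gripper_force'])
go([0.44,-0.175,0.1],rot(7.3))
E
```

```text
4.475 [ 0.4774779  -0.00765812  0.05120526] [-1.79982847e+02 -1.74922788e-01  6.97496392e+00] [-30.  29.  33. 124. -28.  34. -60.] 0.05656863656518493 15.544772995635867
row [np.float64(-0.0), np.float64(-0.2), np.float64(-0.3), np.float64(-0.0574), np.float64(0.1615), np.float64(-0.049)] deg 0.4
```

Call:
step_arm([
  [0,0,0,0,0,-0.03,0.04],
  [0,0,0,-0.02,0.05,-0.03,0.04],
  [0,0,0,-0.04,0.1,-0.03,0.04],
  [0,0,0,-0.057,0.15,-0.03,0.04],
  [0,0,0,-0.057,0.162,-0.025,0.04],
  [0,0,0,-0.057,0.162,-0.005,0.04],
  [0,0,0,-0.057,0.162,0,0.04],
  [0,0,0,-0.057,0.162,0,0.04],
])

```text
clock: 5.48
position: [0.4396, -0.1749, 0.0499]
tcp_rot: [-180.0, -0.0, 7.0]
ft_force: [0.0, 0.8, -1.3]
gripper_width: 0.0567
gripper_force: 15.0
```

```bash
python3 - <<'E'
from h import *
s=st();print(s['clock'],s['position'],s['tcp_rot'],np.round(s['qpos'],0),s['gripper_width'],s['ft_force'])
R=rot(7.3)
go(s['position']+np.array([0,0,.15]),R)
go([0.5615,0.034,0.15],R);go([0.5615,0.034,0.04],R)
E
```

```text
5.475 [ 0.43961721 -0.17492024  0.04993062] [-1.79970275e+02 -1.93591357e-03  6.99033719e+00] [ -9.  29.  32. 124. -27.  34. -40.] 0.05666585985613774 [ 0.0272244   0.78196846 -1.27511116]
row [np.float64(-0.0), np.float64(-0.0), np.float64(-0.3), np.float64(0.0), np.float64(-0.0001), np.float64(-0.15)] deg 0.3
row [np.float64(-0.0), np.float64(-0.0), np.float64(-0.3), np.float64(0.1464), np.float64(-0.1926), np.float64(-0.1)] deg 0.3
row [np.float64(-0.0), np.float64(-0.0), np.float64(-0.3), np.float64(0.1464), np.float64(-0.1925), np.float64(0.01)] deg 0.3
```

Call:
step_arm([
  [0,0,0,0,0,0,0.08],
  [0,0,0,0,0,0,0.08],
  [0,0,0,0,0,-0.06,0.08],
  [0,0,0,0.03,-0.04,-0.1,0.08],
  [0,0,0,0.07,-0.09,-0.1,0.08],
  [0,0,0,0.11,-0.14,-0.1,0.08],
  [0,0,0,0.125,-0.19,-0.1,0.08],
  [0,0,0,0.125,-0.1925,-0.1,0.08],
])

```text
clock: 6.48
position: [0.5408, 0.0363, 0.1493]
tcp_rot: [-179.9, 0.0, 7.4]
ft_force: [0.2, -0.3, 0.2]
gripper_width: 0.0798
gripper_force: 0.0
```

```bash
python3 - <<'E'
from h import *
s=st();print(s['clock'],s['position'],s['tcp_rot'],np.round(s['qpos'],0),s['gripper_width'])
see('wrist',['knob']);see('top',['jar','knob'])
im=arm.grab_frame('wrist');cv2.imwrite('pics/w2.png',im[:,:,::-1])
E
```

```text
6.475 [0.54078032 0.03632229 0.14932058] [-1.79916136e+02  6.96773968e-03  7.42169694e+00] [-37.  26.  38. 110. -20.  51. -71.] 0.07981270565310727
wrist knob [(0.87, [0.5625, 0.0402, 0.0487]), (0.35, [0.6091, 0.2931, -0.0002])]
top jar [(0.78, [0.5764, -0.1493, 0.0014]), (0.72, [0.438, -0.1734, 0.0041])]
top knob [(0.62, [0.4379, -0.1739, 0.0036])]
```

View pics/w2.png

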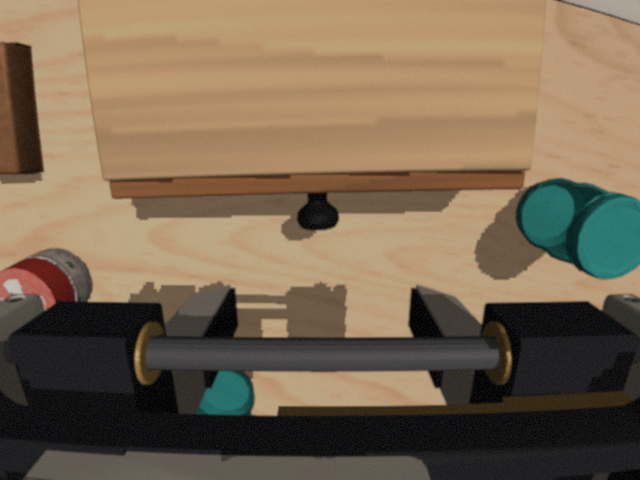

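The jar now stands at about (0.44,-0.174). The knob head is at px (318,217). The cabinet's top front edge runs from (100,181) to (532,171).

```bash
python3 - <<'E'
from h import *
a,b=at('wrist',(101,181),.082),at('wrist',(532,171),.082);print(a,b,np.degrees(np.arctan2(b[0]-a[0],a[1]-b[1])),(a+b)/2)
a,b=at('wrist',(112,196),.076),at('wrist',(524,188),.076);print(a,b,np.degrees(np.arctan2(b[0]-a[0],a[1]-b[1])),(a+b)/2)
print('knob',at('wrist',(318,216),.048),tri(ray('wrist',(318,216)),ray('top',(317.5,235))))
for y in (7.4,8):
  go([0.561,0.0355,0.041],rot(y))
E
```

```text
[0.5756 0.1616 0.082 ] [ 0.6109 -0.0858  0.082 ] 8.120375268145684 [0.59325 0.0379  0.082  ]
[0.566  0.1585 0.076 ] [ 0.6001 -0.0869  0.076 ] 7.910980343094051 [0.58305 0.0358  0.076  ]
knob [0.5618 0.0331 0.048 ] [0.5608 0.0336 0.044 ]
row [np.float64(0.0), np.float64(-0.0), np.float64(-0.6), np.float64(0.0217), np.float64(-0.0041), np.float64(0.1089)] deg 0.6
row [np.float64(0.0), np.float64(-0.0), np.float64(-1.2), np.float64(0.0217), np.float64(-0.0041), np.float64(0.1089)] deg 1.2
```

Call:
step_arm([
  [0,0,-0.9,0.0208,0.0006,0.05,0.07],
  [0,0,-0.9,0.0208,0.0006,0.1,0.07],
  [0,0,-0.9,0.0208,0.0006,0.109,0.07],
  [0,0,-0.9,0.0208,0.0006,0.109,0.07],
  [0,0,-0.9,0.0208,0.0006,0.109,0.015],
  [0,0,-0.9,0.0208,0.0006,0.109,0.015],
  [0,0,-0.9,0.0208,0.0006,0.109,0.015],
  [0,0,-0.9,0.0208,0.0006,0.109,0.015],
], grip_force=25)

```text
clock: 7.78
position: [0.561, 0.0327, 0.0411]
tcp_rot: [-180.0, -0.0, 7.9]
ft_force: [1.0, 1.0, -0.1]
gripper_width: 0.0347
gripper_force: 0.0
```

Call:
step_arm([
  [0,0,0,0,0,0,0.015],
  [0,0,0,-0.02,0,0,0.015],
  [0,0,0,-0.045,0,0,0.015],
  [0,0,0,-0.07,0,0,0.015],
  [0,0,0,-0.095,0,0,0.015],
  [0,0,0,-0.115,0,0,0.015],
  [0,0,0,-0.124,0,0,0.015],
  [0,0,0,-0.124,0,0,0.015],
])

```text
clock: 8.78
position: [0.4371, 0.017, 0.0408]
tcp_rot: [-179.9, 0.1, 7.9]
ft_force: [-2.7, 5.6, 3.4]
gripper_width: 0.0259
gripper_force: 25.0
```

Call:
step_arm([
  [0,0,0,0,0,0,0.06],
  [0,0,0,0,0,0,0.06],
  [0,0,0,0,0,-0.05,0.06],
  [0,0,0,0,0,-0.11,0.06],
  [0,0,0,0,-0.01,-0.16,0.06],
  [0,0,0,0,-0.01,-0.16,0.06],
  [0,0,0,0,-0.01,-0.16,0.06],
])

```text
clock: 9.65
position: [0.4364, 0.0256, 0.2004]
tcp_rot: [-180.0, 0.0, 7.9]
ft_force: [-0.3, -0.2, -0.3]
gripper_width: 0.0603
gripper_force: 0.0
```

```bash
python3 - <<'E'
from h import *
s=st();print(s['clock'],s['position'],s['tcp_rot'],np.round(s['qpos'],0),s['gripper_width'])
see('wrist',['knob','stamp_slot','pot_nest'])
im=arm.grab_frame('wrist');s=st();print(s['position'],s['tcp_rot']);cv2.imwrite('pics/w3.png',im[:,:,::-1])
see('top',['knob','stamp_slot','pot_nest'])
E
```

```text
9.65 [0.43640167 0.02560529 0.20037117] [-1.79977938e+02  4.56075279e-05  7.86859821e+00] [-49.  11.  46. 120. -10.  52. -79.] 0.06031830417002221
wrist knob [(0.94, [0.4398, 0.0188, 0.0485])]
wrist stamp_slot [(0.59, [0.5103, 0.036, 0.0152])]
wrist pot_nest [(0.65, [0.4932, 0.101, 0.0158])]
[0.4361006  0.02501843 0.1998326 ] [1.79950334e+02 1.10199072e-01 7.79827366e+00]
top knob [(0.66, [0.4688, 0.2561, -0.0035])]
top stamp_slot [(0.18, [0.6411, 0.4455, 0.0023])]
top pot_nest [(0.8, [0.4931, 0.0932, 0.0208])]
```

View pics/w3.png

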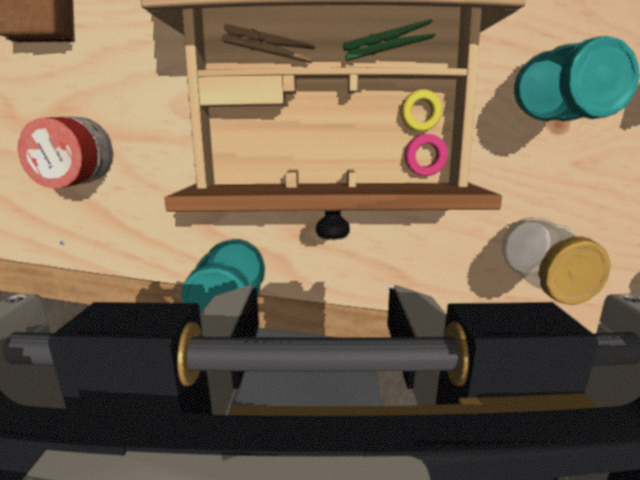

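The drawer is out. Slot stub tops are at px (292,178), (351,178), (289,83) and (353,82). The nest lies left of them, with its filler edge at row 104 and columns 201–284. The knob is at (332,224).

```bash
python3 - <<'E'
from h import *
O=np.array([.7119,.0543]);R=Ro.from_euler('z',7.8,degrees=True).as_matrix()[:2,:2]
def cab(p): return np.round(R.T@(np.array(p)[:2]-O),4)
def P(n,uv,z): p=at('wrist',uv,z);print(n,p,'cab',cab(p))
P('knob',(332,222),.048)
P('drawer face top L',(167,209),.076);P('R',(500,208),.076)
P('stub LF inner',(298,180),.041);P('RF inner',(347,180),.041);P('LB inner',(295,84),.041);P('RB inner',(348,83),.041)
P('filler front L',(203,104),.041);P('filler front R',(284,104),.041);P('side inner',(206,180),.041)
P('back wall',(320,75),.041)
for n,p in [('slot net',(.5103,.036)),('nest net',(.4932,.101)),('nest top',(.4931,.0932))]: print(n,cab(p))
for n,c in [('slot',(-.202,0.0)),('nest',(-.2125,.062))]: print(n,O+R@np.array(c))
go([.44,-.05,.2],rot(-37.6))
E
```

```text
knob [0.4434 0.0169 0.048 ] cab [-0.2711 -0.0006]
drawer face top L [0.4434 0.1408 0.076 ] cab [-0.2543  0.1221]
R [ 0.478  -0.1037  0.076 ] cab [-0.2532 -0.1248]
stub LF inner [0.4726 0.0487 0.041 ] cab [-0.2378  0.0269]
RF inner [0.478  0.0094 0.041 ] cab [-0.2378 -0.0127]
LB inner [0.5449 0.0598 0.041 ] cab [-0.1647  0.0281]
RB inner [0.5511 0.0199 0.041 ] cab [-0.164  -0.0123]
filler front L [0.5214 0.1289 0.041 ] cab [-0.1786  0.0998]
filler front R [0.5293 0.0664 0.041 ] cab [-0.1793  0.0368]
side inner [0.4627 0.1229 0.041 ] cab [-0.2376  0.1018]
back wall [0.5539 0.0418 0.041 ] cab [-0.1582  0.0091]
slot net [-0.2022  0.0092]
nest net [-0.2103  0.0759]
nest top [-0.2115  0.0682]
slot [0.51176894 0.02688545]
nest [0.49295172 0.08688681]
row [np.float64(0.0), np.float64(0.0), np.float64(45.4), np.float64(-0.0068), np.float64(0.075), np.float64(0.0004)] deg 45.4
```

The slot centre is at about (0.513,0.035) and the nest at about (0.4935,0.0945). For the stamp I'll grip it with the fingers tilted toward the robot, then swing them upright to lay it down. First I'll fly to a view above it.

Call:
step_arm([
  [0,0,-10.6,-0.003,0.025,-0.001,0.06],
  [0,0,-21.2,-0.006,0.05,-0.003,0.06],
  [0,0,-31.8,-0.009,0.074,-0.004,0.06],
  [0,0,-42.4,-0.012,0.098,-0.006,0.06],
  [0,0,-53,-0.015,0.122,-0.008,0.06],
  [0,0,-63.6,-0.018,0.146,-0.009,0.06],
  [0,0,-74.2,-0.021,0.17,-0.01,0.06],
  [0,0,-84.8,-0.024,0.195,-0.012,0.06],
])

```text
clock: 11.1
position: [0.4394, -0.1717, 0.2126]
tcp_rot: [-180.0, -0.0, 93.0]
ft_force: [0.4, 0.1, 0.1]
gripper_width: 0.0598
gripper_force: 0.0
```

Call:
step_arm([
  [0,0,-10.6,-0.025,0,-0.002,0.06],
  [0,0,-21.2,-0.05,0,-0.004,0.06],
  [0,0,-31.8,-0.08,-0.002,-0.006,0.06],
  [0,0,-42.4,-0.11,-0.004,-0.008,0.06],
  [0,0,-47.4,-0.13,-0.004,-0.008,0.06],
  [0,0,-47.4,-0.13,-0.004,-0.008,0.06],
  [0,0,-47.4,-0.13,-0.004,-0.008,0.06],
])

```text
clock: 11.98
position: [0.4415, -0.3002, 0.2204]
tcp_rot: [180.0, -0.1, 140.0]
ft_force: [0.1, 0.4, -0.3]
gripper_width: 0.0599
gripper_force: 0.0
```

```bash
python3 - <<'E'
from h import *
s=st();print(s['clock'],s['position'],s['tcp_rot'],np.round(s['qpos'],0))
see('wrist',['stamp','dropper'])
im=arm.grab_frame('wrist');s=st();print(s['position'],s['tcp_rot']);cv2.imwrite('pics/w4.png',im[:,:,::-1])
see('top',['stamp_slot'])
E
```

```text
11.975 [ 0.44147798 -0.30019726  0.22037934] [ 1.79985835e+02 -5.28298977e-02  1.39965341e+02] [  7.  18.  29. 106. -10.  58.  89.]
wrist stamp [(0.72, [0.4387, -0.3402, -0.0011])]
wrist dropper [(0.75, [0.604, -0.268, -0.0027])]
[ 0.44176249 -0.30006457  0.22070632] [ 1.79980452e+02 -1.40480389e-02  1.40083998e+02]
top stamp_slot [(0.79, [0.5137, 0.0385, 0.0149])]
```

View pics/w4.png

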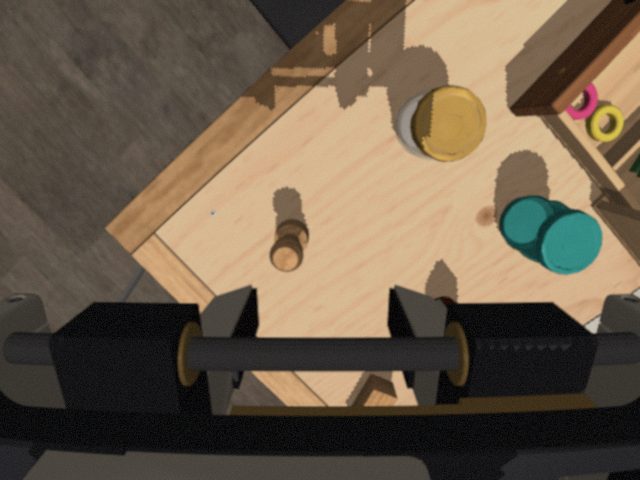

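The stamp stands alone at px (288,250), with its knob top at (286,255). Next I'll check the ray geometry and compute the tilted pregrasp.

```bash
python3 - <<'E'
from h import *
print(at('wrist',(286,254),.068), tri(ray('wrist',(286,254)),ray('top',(445,271))))
for t in (50,55,60):
  R=rot(140,t);d=R.apply([0,0,1]);g=np.array([.4383,-.3385,.025])
  print(t,d);go(g+d*(.008-.09),R);go(g+d*.008,R)
E
```

```text
[ 0.4389 -0.3394  0.068 ] [ 0.4533 -0.3534  0.0051]
50 [-0.58682409  0.49240388 -0.64278761]
row [np.float64(-0.0), np.float64(50.0), np.float64(0.1), np.float64(-0.0847), np.float64(-0.0316), np.float64(0.143)] deg 50.0
row [np.float64(-0.0), np.float64(50.0), np.float64(0.1), np.float64(-0.0158), np.float64(-0.0315), np.float64(0.2009)] deg 50.0
55 [-0.62750687  0.52654078 -0.57357644]
row [np.float64(-0.0), np.float64(55.0), np.float64(0.1), np.float64(-0.0891), np.float64(-0.0316), np.float64(0.1487)] deg 55.0
row [np.float64(-0.0), np.float64(55.0), np.float64(0.1), np.float64(-0.0153), np.float64(-0.0315), np.float64(0.2003)] deg 55.0
60 [-0.66341395  0.5566704  -0.5       ]
row [np.float64(-0.0), np.float64(60.0), np.float64(0.1), np.float64(-0.0929), np.float64(-0.0316), np.float64(0.1547)] deg 60.0
row [np.float64(-0.0), np.float64(60.0), np.float64(0.1), np.float64(-0.015), np.float64(-0.0315), np.float64(0.1997)] deg 60.0
```

Call:
step_arm([
  [0,10,0,-0.045,-0.016,0.01,0.06],
  [0,20,0,-0.09,-0.032,0.03,0.06],
  [0,30,0,-0.09,-0.032,0.06,0.06],
  [0,40,0,-0.09,-0.032,0.09,0.06],
  [0,50,0,-0.09,-0.032,0.12,0.06],
  [0,55,0,-0.09,-0.032,0.148,0.06],
  [0,55,0,-0.09,-0.032,0.148,0.06],
  [0,55,0,-0.09,-0.032,0.148,0.06],
])

```text
clock: 13.28
position: [0.4831, -0.3898, 0.0771]
tcp_rot: [-177.6, -50.6, 137.5]
ft_force: [-2.3, -1.1, -2.3]
gripper_width: 0.0596
gripper_force: 0.0
```

```bash
python3 - <<'E'
from h import *
s=st();print(s['clock'],s['position'],s['tcp_rot'],np.round(s['qpos'],0))
R=rot(140,55);d=R.apply([0,0,1]);g=np.array([.4386,-.339,.025]);go(g+d*.008,R)
E
```

```text
13.275 [ 0.48305756 -0.38980532  0.07709125] [-177.60181653  -50.56116275  137.46658697] [ 36.  67.  -2.  49.  -2. 115.  83.]
row [np.float64(-0.4), np.float64(4.4), np.float64(-1.6), np.float64(0.003), np.float64(0.011), np.float64(0.0925)] deg 4.7
```

Call:
step_arm([
  [0,-5,0,0,0,0,0.06],
  [0,-5,0,0,0,0,0.06],
  [0,-5,0,0,0,0,0.06],
])

```text
clock: 13.65
position: [0.49, -0.3808, 0.0797]
tcp_rot: [179.7, -45.6, 140.2]
ft_force: [-0.3, 1.0, 0.3]
gripper_width: 0.0602
gripper_force: 0.0
```

```bash
python3 - <<'E'
from h import *
s=st();print(s['clock'],s['position'],s['tcp_rot'],np.round(s['qpos'],0))
for t in (50,48):
  R=rot(140,t);d=R.apply([0,0,1]);g=np.array([.4386,-.339,.027]);go(g+d*-.05,R);go(g+d*.008,R)
E
```

```text
13.65 [ 0.49004703 -0.38084974  0.07973863] [179.73025901 -45.5850975  140.15259201] [ 37.  63.  -4.  54.  -1. 108.  83.]
row [np.float64(0.2), np.float64(4.4), np.float64(0.1), np.float64(0.0049), np.float64(-0.0011), np.float64(0.0344)] deg 4.4
row [np.float64(0.2), np.float64(4.4), np.float64(0.1), np.float64(0.0094), np.float64(-0.0013), np.float64(0.0922)] deg 4.4
row [np.float64(0.2), np.float64(2.4), np.float64(0.1), np.float64(0.0066), np.float64(-0.0011), np.float64(0.0343)] deg 2.4
row [np.float64(0.2), np.float64(2.4), np.float64(0.1), np.float64(0.0091), np.float64(-0.0013), np.float64(0.0923)] deg 2.4
```

Call:
step_arm([
  [0,0,0,0.004,-0.001,0.02,0.06],
  [0,2,0,0.006,-0.001,0.045,0.06],
  [0,4.4,0,0.008,-0.001,0.07,0.06],
  [0,4.4,0,0.0094,-0.001,0.092,0.06],
  [0,4.4,0,0.0094,-0.001,0.092,0.06],
])

```text
clock: 14.28
position: [0.4332, -0.3343, 0.0207]
tcp_rot: [179.7, -50.2, 140.2]
ft_force: [-0.2, 0.5, 1.2]
gripper_width: 0.0602
gripper_force: 0.0
```

```bash
python3 - <<'E'
from h import *
s=st();print(s['clock'],s['position'],s['tcp_rot'],np.round(s['qpos'],0),s['ft_force'])
R=Ro.from_euler('xyz',s['tcp_rot'],degrees=True);print('grasp pt',s['position']-R.apply([0,0,.008]))
im=arm.grab_frame('wrist');cv2.imwrite('pics/w5.png',im[:,:,::-1])
E
```

```text
14.275 [ 0.43318102 -0.33428706  0.02067558] [179.72890245 -50.1716492  140.1706823 ] [ 37.  63.  -5.  67.  -1. 100.  83.] [-0.18554246  0.4692111   1.2414407 ]
grasp pt [ 0.43787484 -0.33825116  0.02579945]
```

View pics/w5.png

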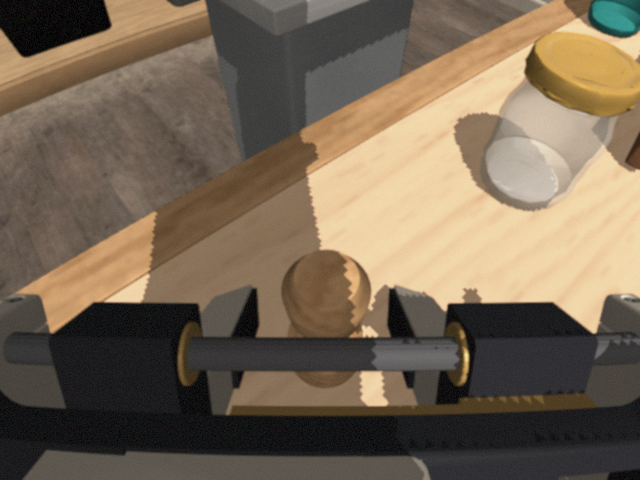

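The stamp sits centred between the open fingers, with its knob at px (326,292) and the fingers at 258 and 388. I'll close and lift.

Call:
step_arm([
  [0,0,0,0,0,0,0.02],
  [0,0,0,0,0,0,0.02],
  [0,0,0,0,0,0,0.02],
  [0,0,0,0,0,0,0.02],
  [0,0,0,0.02,0,-0.016,0.02],
  [0,0,0,0.05,0,-0.042,0.02],
  [0,0,0,0.085,0,-0.071,0.02],
  [0,0,0,0.115,0,-0.096,0.02],
], grip_force=20)

```text
clock: 15.32
position: [0.4337, -0.3352, 0.1752]
tcp_rot: [179.6, -49.8, 140.2]
ft_force: [0.6, -0.3, -0.9]
gripper_width: 0.0301
gripper_force: 19.9
```

```bash
python3 - <<'E'
from h import *
s=st();print(s['clock'],s['position'],s['tcp_rot'],np.round(s['qpos'],0),s['gripper_width'],s['gripper_force'])
p=[.44,-.2,.22];R=rot(165,-15)
go(p,R)
E
```

```text
15.325 [ 0.43365509 -0.33518161  0.17515173] [179.64054956 -49.78353781 140.23049925] [ 37.  53.  -5.  65.  -2. 111.  82.] 0.030126315924551825 19.9070048253634
row [np.float64(8.1), np.float64(-63.7), np.float64(-25.1), np.float64(0.0869), np.float64(0.1078), np.float64(0.034)] deg 68.9
```

Call:
step_arm([
  [1.2,-9.1,-3.6,0.012,0.015,0.005,0.02],
  [2.3,-18.2,-7.2,0.025,0.031,0.01,0.02],
  [3.5,-27.3,-10.8,0.037,0.046,0.015,0.02],
  [4.6,-36.4,-14.3,0.05,0.062,0.019,0.02],
  [5.8,-45.5,-17.9,0.062,0.077,0.024,0.02],
  [6.9,-54.6,-21.5,0.074,0.092,0.029,0.02],
  [8.1,-63.7,-25.1,0.087,0.108,0.034,0.02],
  [8.1,-63.7,-25.1,0.087,0.108,0.034,0.02],
])

```text
clock: 16.32
position: [0.4367, -0.1973, 0.2176]
tcp_rot: [-179.9, 15.0, 165.1]
ft_force: [0.7, -0.8, -0.2]
gripper_width: 0.0302
gripper_force: 19.9
```

```bash
python3 - <<'E'
from h import *
s=st();print(s['clock'],s['position'],s['tcp_rot'],np.round(s['qpos'],0),s['gripper_width'],s['gripper_force'])
go([.51,.035,.16],rot(187.8,-15))
im=arm.grab_frame('wrist');cv2.imwrite('pics/w6.png',im[:,:,::-1])
E
```

```text
16.325 [ 0.43671312 -0.19730248  0.21759971] [-179.90669427   14.97805439  165.14621022] [ 36.   6. -19. 122.   2.  37.  91.] 0.03017463239914616 19.931475577323
row [np.float64(-6.0), np.float64(-0.0), np.float64(-21.9), np.float64(0.004), np.float64(0.2434), np.float64(0.0582)] deg 22.7
```

View pics/w6.png

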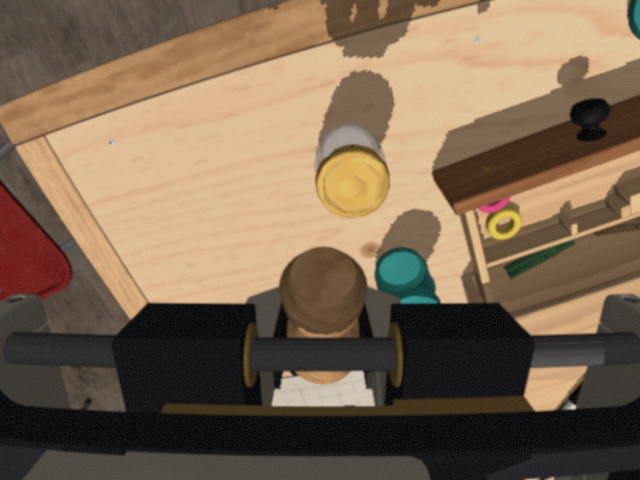

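The stamp is held and its knob is still at px (324,290), so it has not slipped. Leaning the hand over the cabinet (tool yaw 7.8°, fingers pointing back to the robot by 30°) gives a nearly level stamp with room at the drawer front, so I'll rotate to that.

```bash
python3 - <<'E'
from h import *
s=st()
A=([.44,-.1,.22],rot(88,0)); go(*A)
B=([.5,.04,.2],rot(12,-20)); go(*B,p0=A[0],R0=A[1])
# placing poses for T=30
Rc=Ro.from_euler('z',7.8,degrees=True).as_matrix();O=np.array([.7119,.0543,0])
ax=rot(140.17,50.17).inv().apply([0,0,1]);base=np.array([0,0,-.008])-.026*ax
for T in (30,):
  R=rot(7.8,-T);a=R.apply(ax);al=np.arcsin(a[2]);print('axis elev',np.degrees(al),a)
  b=O+Rc@np.array([-.200-.037,.0085,.015+.017*np.cos(al)+.001]);print('base',b,'TCP',b-R.apply(base))
E
```

```text
row [np.float64(10.0), np.float64(12.7), np.float64(76.5), np.float64(0.0229), np.float64(0.0959), np.float64(-0.0082)] deg 78.2
row [np.float64(13.3), np.float64(-17.0), np.float64(75.2), np.float64(0.142), np.float64(0.0551), np.float64(0.02)] deg 78.2
axis elev 9.829999999999998 [0.97620232 0.13372308 0.17072543]
base [0.47593918 0.03055677 0.03275042] TCP [0.49735745 0.0334907  0.03026107]
```

Call:
step_arm([
  [1.3,1.6,9.8,0.003,0.012,-0.001,0.02],
  [2.6,3.3,19.6,0.006,0.024,-0.002,0.02],
  [3.9,4.9,29.4,0.009,0.036,-0.003,0.02],
  [5.1,6.5,39.2,0.012,0.049,-0.004,0.02],
  [6.4,8.1,49,0.014,0.061,-0.005,0.02],
  [7.7,9.8,58.8,0.017,0.073,-0.006,0.02],
  [9,11.4,68.6,0.02,0.085,-0.007,0.02],
  [10,12.7,76.5,0.023,0.096,-0.008,0.02],
])

```text
clock: 17.38
position: [0.4429, -0.101, 0.2194]
tcp_rot: [-179.9, -0.2, 87.6]
ft_force: [-0.2, -0.4, -0.7]
gripper_width: 0.0303
gripper_force: 19.9
```

Call:
step_arm([
  [1.7,-2.1,9.4,0.018,0.007,0.002,0.02],
  [3.3,-4.2,18.8,0.036,0.014,0.005,0.02],
  [5,-6.4,28.2,0.053,0.02,0.007,0.02],
  [6.6,-8.5,37.6,0.071,0.027,0.01,0.02],
  [8.3,-10.6,47,0.089,0.034,0.012,0.02],
  [10,-12.8,56.4,0.106,0.041,0.015,0.02],
  [11.6,-14.9,65.8,0.124,0.048,0.017,0.02],
  [13.3,-17,75.2,0.142,0.055,0.02,0.02],
])

```text
clock: 18.38
position: [0.5031, 0.0398, 0.1993]
tcp_rot: [-180.0, 20.1, 11.6]
ft_force: [0.5, -0.5, -0.9]
gripper_width: 0.0303
gripper_force: 19.9
```

```bash
python3 - <<'E'
from h import *
s=st();print(s['clock'],s['position'],s['tcp_rot'],np.round(s['qpos'],0),s['gripper_width'],s['gripper_force'])
R=rot(7.8,-30);p=np.array([.4974,.0335,.0303])
for h in (.15,.06,.03,0): go(p+[0,0,h],R)
E
```

```text
18.375 [0.50306988 0.03976645 0.19934571] [-179.96546594   20.12358305   11.63467462] [ -9.  28.  -2.  94.   1.  78. -90.] 0.03029419273248297 19.928399377931783
row [np.float64(1.6), np.float64(-9.9), np.float64(3.5), np.float64(0.0002), np.float64(0.005), np.float64(0.0202)] deg 10.6
row [np.float64(1.6), np.float64(-9.9), np.float64(3.5), np.float64(0.0311), np.float64(0.0051), np.float64(0.1047)] deg 10.6
row [np.float64(1.6), np.float64(-9.9), np.float64(3.5), np.float64(0.0414), np.float64(0.0051), np.float64(0.1329)] deg 10.6
row [np.float64(1.6), np.float64(-9.9), np.float64(3.5), np.float64(0.0518), np.float64(0.0051), np.float64(0.1611)] deg 10.6
```

Call:
step_arm([
  [1.6,-9.9,3.5,0,0.005,0.02,0.02],
  [1.6,-9.9,3.5,0.016,0.005,0.063,0.02],
  [1.6,-9.9,3.5,0.031,0.005,0.105,0.02],
  [1.6,-9.9,3.5,0.031,0.005,0.105,0.02],
])

```text
clock: 18.88
position: [0.4948, 0.0326, 0.0876]
tcp_rot: [-179.9, 30.3, 8.1]
ft_force: [-0.1, 0.2, -0.1]
gripper_width: 0.0305
gripper_force: 19.9
```

```bash
python3 - <<'E'
from h import *
s=st();print(s['clock'],s['position'],s['tcp_rot'],s['ft_force'])
R=rot(7.8,-30);p=np.array([.4974,.0335,.0303])
for h in (.03,.008,0): go(p+[0,0,h],R)
see('wrist',['stamp','stamp_slot','knob']);see('scene',['stamp','stamp_slot','knob'])
E
```

```text
18.875 [0.49483946 0.03261804 0.08756612] [-179.92543382   30.31058098    8.12499084] [-0.06427283  0.17190091 -0.08044272]
row [np.float64(0.1), np.float64(0.3), np.float64(0.3), np.float64(0.0161), np.float64(-0.0005), np.float64(0.0222)] deg 0.4
row [np.float64(0.1), np.float64(0.3), np.float64(0.3), np.float64(0.0272), np.float64(-0.0005), np.float64(0.0412)] deg 0.4
row [np.float64(0.1), np.float64(0.3), np.float64(0.3), np.float64(0.0312), np.float64(-0.0004), np.float64(0.0481)] deg 0.4
wrist stamp [(0.66, [0.4693, 0.0286, 0.0931])]
wrist stamp_slot [(0.61, [0.5103, 0.0332, 0.0142])]
wrist knob []
scene stamp [(0.46, [0.4723, 0.0282, 0.0934])]
scene stamp_slot [(0.69, [0.5092, 0.033, 0.0148])]
scene knob [(0.69, [0.4353, 0.0171, 0.0488])]
```

Call:
step_arm([
  [0,0,0,0.006,0,0.012,0.02],
  [0,0,0,0.014,0,0.0265,0.02],
  [0,0,0,0.019,0,0.035,0.02],
  [0,0,0,0.024,0,0.044,0.02],
  [0,0,0,0.024,0,0.044,0.02],
])

```text
clock: 19.9
position: [0.4941, 0.0331, 0.0385]
tcp_rot: [-179.9, 30.0, 8.2]
ft_force: [-1.2, 0.4, -0.6]
gripper_width: 0.0301
gripper_force: 20.0
```

```bash
python3 - <<'E'
from h import *
s=st();print(s['clock'],s['position'],s['tcp_rot'],s['ft_force'])
R=rot(7.8,-30);p=np.array([.4964,.0333,.0303])
go(p,R)
see('wrist',['stamp'])
E
```

```text
19.9 [0.49407769 0.03312827 0.0385185 ] [-179.88180175   30.03740372    8.19735507] [-1.1543244   0.43643432 -0.64304901]
row [np.float64(0.1), np.float64(0.0), np.float64(0.3), np.float64(0.0061), np.float64(0.0002), np.float64(0.006)] deg 0.4
wrist stamp [(0.64, [0.4694, 0.0274, 0.0429])]
```

Call:
step_arm([
  [0,0,0.3,0.002,0,0.001,0.02],
  [0,0,0.3,0.006,0,0.006,0.02],
  [0,0,0.3,0.006,0,0.006,0.02],
])

```text
clock: 20.38
position: [0.4965, 0.0335, 0.0308]
tcp_rot: [179.9, 30.0, 7.9]
ft_force: [-0.5, -0.1, -1.2]
gripper_width: 0.0301
gripper_force: 19.9
```

```bash
python3 - <<'E'
from h import *
s=st();print(s['clock'],s['position'],s['tcp_rot'],s['ft_force'],s['gripper_width'])
E
```

```text
20.375 [0.49648741 0.03348225 0.03082402] [179.94337614  29.99149788   7.85184707] [-0.54913353 -0.09301986 -1.18814895] 0.030077102495355924
```

Call:
step_arm([
  [0,0,0,0,0,0,0.048],
  [0,0,0,0,0,0,0.048],
  [0,0,0,0,0,0,0.048],
  [0,0,0,0,0,0,0.048],
  [0,0,0,0,0,-0.02,0.048],
  [0,0,0,-0.01,0,-0.05,0.048],
  [0,0,0,-0.05,0,-0.11,0.048],
  [0,0,0,-0.08,0,-0.16,0.048],
])

```text
clock: 21.38
position: [0.5068, 0.035, 0.206]
tcp_rot: [179.9, 30.0, 7.8]
ft_force: [0.9, -0.5, 0.2]
gripper_width: 0.0481
gripper_force: 0.0
```

```bash
python3 - <<'E'
from h import *
s=st();print(s['clock'],s['position'],s['tcp_rot'],s['ft_force'],s['gripper_width'])
see('wrist',['stamp','stamp_slot']);see('top',['stamp','wax_pot','knob'])
im=arm.grab_frame('wrist');s=st();cv2.imwrite('pics/w7.png',im[:,:,::-1]);print(s['position'],s['tcp_rot'])
go([.46,.19,.22],rot(7.8))
E
```

```text
21.375 [0.50679978 0.03501068 0.20599144] [179.94259002  30.01288047   7.84843094] [ 0.86127965 -0.52482424  0.24719623] 0.04807005470733427
wrist stamp [(0.8, [0.4746, 0.0262, 0.0329])]
wrist stamp_slot [(0.59, [0.5107, 0.0375, 0.0154]), (0.52, [0.4748, 0.0255, 0.0291])]
top stamp []
top wax_pot [(0.87, [0.4713, 0.2553, -0.0036])]
top knob [(0.42, [0.4717, 0.2536, -0.0048])]
[0.50657421 0.03501344 0.20312144] [179.9433777   30.10677051   7.85142086]
row [np.float64(0.1), np.float64(30.1), np.float64(0.1), np.float64(-0.0301), np.float64(-0.1599), np.float64(-0.0022)] deg 30.1
```

View pics/w7.png

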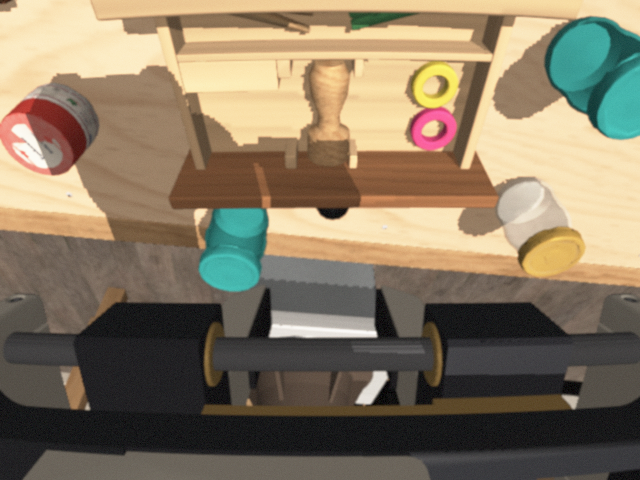

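The stamp lies in the slot, with its base between the stubs at px (328,150) and its waist and knob running up to (330,70). On to the wax pot, gripping only the lid, with the finger line turned 20° so the inner finger comes over the stamp's waist.

```bash
python3 - <<'E'
from h import *
go([.43,.24,.19],rot(27.8))
E
```

```text
row [np.float64(-5.2), np.float64(29.8), np.float64(-19.5), np.float64(-0.0348), np.float64(-0.2136), np.float64(0.0351)] deg 36.0
```

Call:
step_arm([
  [-1,6,-4,-0.01,-0.04,-0.002,0.07],
  [-2.2,12,-8,-0.017,-0.09,0.005,0.09],
  [-3.2,18,-12,-0.024,-0.13,0.012,0.09],
  [-4.3,24,-16,-0.03,-0.17,0.022,0.09],
  [-5.2,29.8,-19.5,-0.035,-0.214,0.035,0.09],
  [-5.2,29.8,-19.5,-0.035,-0.214,0.035,0.09],
  [-5.2,29.8,-19.5,-0.035,-0.214,0.035,0.09],
  [-5.2,29.8,-19.5,-0.035,-0.214,0.035,0.09],
])

```text
clock: 22.78
position: [0.4315, 0.2394, 0.1909]
tcp_rot: [179.9, -0.1, 27.7]
ft_force: [0.6, -0.5, 0.4]
gripper_width: 0.0901
gripper_force: 0.0
```

```bash
python3 - <<'E'
from h import *
def red(cam):
    im=arm.grab_frame(cam).astype(int);m=np.zeros((480,640),np.uint8)
    m[(im[:,:,0]>110)&(im[:,:,0]-im[:,:,1]>70)]=1
    if cam=='wrist': m[290:]=0
    n,l,s,c=cv2.connectedComponentsWithStats(m);return [(c[i].round(1).tolist(),s[i].tolist()) for i in np.argsort(-s[1:,4])[:3]+1]
r=red('wrist');s=st();print(s['clock'],s['position'],s['tcp_rot'],r)
see('wrist',['wax_pot'])
d=arm.silhouettes('wrist','wax_pot')
if d: 
  m=d[0]['mask'];ys,xs=np.nonzero(m);print('mask',d[0]['conf'],xs.min(),xs.max(),ys.min(),ys.max(),len(xs))
b=r[0][1];uv=(b[0]+b[2]/2,b[1]+b[3]/2)
print(at('wrist',r[0][0],.05),at('wrist',uv,.045))
E
```

```text
22.825 [0.43146074 0.23948898 0.19098136] [ 1.79927149e+02 -7.78289976e-02  2.76875985e+01] [([332.3, 178.4], [295, 145, 73, 74, 2274]), ([628.4, 285.1], [615, 279, 25, 11, 189]), ([169.7, 78.9], [163, 76, 13, 7, 39])]
wrist wax_pot [(0.95, [0.4676, 0.2506, 0.002])]
mask 0.6 295 367 142 219 4464
[0.4727 0.2517 0.05  ] [0.4695 0.2505 0.045 ]
```

Call:
step_arm([
  [0,0,0,0.02,0.004,0.03,0.0918],
  [0,0,0,0.0394,0.0077,0.06,0.0918],
  [0,0,0,0.0394,0.0077,0.11,0.0918],
  [0,0,0,0.0394,0.0077,0.149,0.0918],
  [0,0,0,0.0394,0.0077,0.149,0.0918],
  [0,0,0,0.0394,0.0077,0.149,0.07],
  [0,0,0,0.0394,0.0077,0.149,0.05],
  [0,0,0,0.0394,0.0077,0.149,0.04],
], grip_force=15)

```text
clock: 23.98
position: [0.4702, 0.2525, 0.0438]
tcp_rot: [179.9, -0.3, 27.8]
ft_force: [1.1, 0.6, -0.4]
gripper_width: 0.0665
gripper_force: 0.0
```

Call:
step_arm([
  [0,0,0,0,0,0,0.04],
  [0,0,0,0,0,0,0.04],
  [0,0,0,0,0,-0.03,0.04],
  [0,0,0,0,0,-0.08,0.04],
  [0,0,0,0,0,-0.1,0.04],
  [0,0,0,0,0,-0.1,0.04],
])

```text
clock: 24.72
position: [0.47, 0.2526, 0.1439]
tcp_rot: [180.0, -0.3, 27.8]
ft_force: [-1.4, -0.1, -1.7]
gripper_width: 0.0575
gripper_force: 15.0
```

```bash
python3 - <<'E'
from h import *
s=st();print(s['clock'],s['position'],s['tcp_rot'],s['gripper_width'],s['gripper_force'],np.round(s['qpos']))
im=arm.grab_frame('wrist');cv2.imwrite('pics/w8.png',im[:,:,::-1]);im=im.astype(int)
m=(im[:,:,0]>110)&(im[:,:,0]-im[:,:,1]>70);ys,xs=np.nonzero(m);print(xs.min(),xs.max(),ys.min(),ys.max(),len(xs))
see('wrist',['wax_pot'])
E
```

```text
24.725 [0.46999515 0.25261551 0.14388587] [179.952868    -0.3199621   27.82119835] 0.057503539950434716 14.99963790178299 [ -26.   23.  -11.  109.    6.   48. -102.]
134 369 120 383 2259
wrist wax_pot [(0.56, [0.4661, 0.2503, 0.1029])]
```

View pics/w8.png

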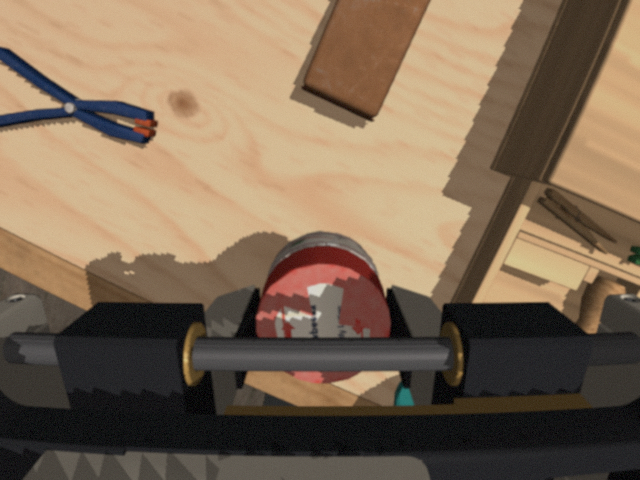

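The pot is held level. Its lid-top disc spans columns 257–391 and rows ~250–383, so the centre is about (324,317).

```bash
python3 - <<'E'
from h import *
s=st();p=np.array(s['position']);R=Ro.from_euler('xyz',s['tcp_rot'],degrees=True)
for uv in ((324,317),(324,250),(324,383)):
  q=at('wrist',uv,p[2]+.006);print(uv,q,R.inv().apply(q-p))
print('net',R.inv().apply(np.array([.4661,.2503,.1029])-p))
Rc=Ro.from_euler('z',7.8,degrees=True).as_matrix();O=np.array([.7119,.0543,0])
for x,y in ((-.2125,.0695),(-.2115,.071)): print(O+Rc@np.array([x,y,0]))
print(p);go([.4925,.0955,.13],rot(27.8))
E
```

```text
(324, 317) [0.4722 0.2515 0.1472] [ 0.00327114  0.00183012 -0.00597416]
(324, 250) [0.498  0.2651 0.1472] [ 0.03243618  0.00184892 -0.00596432]
(324, 383) [0.4432 0.2361 0.1472] [-0.02956411  0.00190908 -0.00598512]
net [-2.69837780e-03 -9.18356892e-06  3.83216854e-02]
[0.49193385 0.09431742 0.        ]
[0.49272103 0.09593925 0.        ]
[0.4684579  0.25158585 0.14122258]
row [np.float64(0.1), np.float64(-0.0), np.float64(0.0), np.float64(-0.0516), np.float64(0.1492), np.float64(0.0114)] deg 0.1
```

Call:
step_arm([
  [0,0,0,-0.02,0.05,0,0.04],
  [0,0,0,-0.037,0.1,0,0.04],
  [0,0,0,-0.0518,0.1492,0,0.04],
  [0,0,0,-0.0518,0.1492,0.01,0.04],
  [0,0,0,-0.0518,0.1492,0.01,0.04],
  [0,0,0,-0.0518,0.1492,0.01,0.04],
])

```text
clock: 25.62
position: [0.4925, 0.0974, 0.132]
tcp_rot: [180.0, -0.1, 28.0]
ft_force: [-1.0, -0.1, -2.0]
gripper_width: 0.0576
gripper_force: 15.0
```

```bash
python3 - <<'E'
from h import *
O=np.array([.7119,.0543]);Rc=Ro.from_euler('z',7.8,degrees=True).as_matrix()[:2,:2]
arm.grab_frame('wrist')
for c in ('wrist','top','scene'):
  if c!='wrist': arm.grab_frame(c)
  for t in ('wax_pot','pot_nest','stamp','knob','cabinet'):
    d=arm.tip_of(c,t)
    if d: p=np.array(d[0]['point']);print(c,t,round(d[0]['conf'],2),p.round(4),'cab',(Rc.T@(p[:2]-O)).round(4))
s=st();print(s['clock'],s['position'],s['tcp_rot'],Rc.T@(s['position'][:2]-O))
E
```

```text
wrist wax_pot 0.79 [0.4901 0.0936 0.0903] cab [-0.2144  0.069 ]
wrist knob 0.76 [0.4406 0.0196 0.0509] cab [-0.2735  0.0024]
top pot_nest 0.64 [ 0.6462 -0.3993  0.0014] cab [-0.1267 -0.4405]
top stamp 0.39 [0.4708 0.0274 0.0314] cab [-0.2425  0.0061]
top knob 0.66 [0.6441 0.4487 0.0025] cab [-0.0136  0.4   ]
top cabinet 0.67 [0.7117 0.0551 0.0009] cab [-0.0001  0.0008]
scene wax_pot 0.86 [0.4956 0.0949 0.085 ] cab [-0.2088  0.0696]
scene pot_nest 0.62 [0.4905 0.0954 0.0167] cab [-0.2138  0.0708]
scene knob 0.61 [0.4394 0.0151 0.0466] cab [-0.2753 -0.0019]
scene cabinet 0.66 [0.7118 0.057  0.0035] cab [0.0003 0.0027]
26.525 [0.49306326 0.09596919 0.13248286] [ 1.79945090e+02 -1.36525060e-01  2.78225105e+01] [-0.21115687  0.07098321]
```

Call:
step_arm([
  [0,0,0,0,0,0.02,0.04],
  [0,0,0,0,0,0.04,0.04],
  [0,0,0,0,0,0.05,0.04],
  [0,0,0,0,0,0.056,0.04],
  [0,0,0,0,0,0.06,0.04],
  [0,0,0,0,0,0.06,0.04],
])

```text
clock: 27.28
position: [0.4933, 0.096, 0.0726]
tcp_rot: [179.9, -0.1, 27.8]
ft_force: [0.7, 0.5, -1.3]
gripper_width: 0.0574
gripper_force: 15.0
```

```bash
python3 - <<'E'
from h import *
O=np.array([.7119,.0543]);Rc=Ro.from_euler('z',7.8,degrees=True).as_matrix()[:2,:2]
s=st();print(s['clock'],s['position'],s['tcp_rot'],s['ft_force'],s['wrist_torque'],Rc.T@(s['position'][:2]-O))
E
```

```text
27.275 [0.49329733 0.09604177 0.07257246] [ 1.79942377e+02 -1.43002646e-01  2.78308558e+01] [ 0.69654207  0.48788543 -1.28408908] [-0.08631977  0.20531759 -0.00379809] [-0.21091512  0.07102335]
```

Call:
step_arm([
  [0,0,0,0,0,0.007,0.04],
  [0,0,0,0,0,0.012,0.04],
  [0,0,0,0,0,0.0145,0.04],
  [0,0,0,0,0,0.0145,0.04],
])

```text
clock: 27.78
position: [0.4937, 0.096, 0.0581]
tcp_rot: [179.9, -0.2, 27.8]
ft_force: [-0.0, -0.8, 1.0]
gripper_width: 0.0576
gripper_force: 15.0
```

```bash
python3 - <<'E'
from h import *
s=st();print(s['clock'],s['position'],s['tcp_rot'],s['ft_force'])
E
```

```text
27.775 [0.49367606 0.09604523 0.05809073] [ 1.79930167e+02 -1.75805698e-01  2.78253184e+01] [-0.02354763 -0.79447713  1.02710111]
```

Call:
step_arm([
  [0,0,0,0,0,0,0.067],
  [0,0,0,0,0,0,0.067],
  [0,0,0,0,0,0,0.067],
  [0,0,0,0,0,-0.02,0.067],
  [0,0,0,0,0,-0.07,0.067],
  [0,0,10,-0.04,0,-0.1,0.067],
  [0,0,20,-0.08,0,-0.1,0.067],
  [0,0,20,-0.08,0,-0.1,0.067],
])

```text
clock: 28.78
position: [0.4198, 0.0572, 0.158]
tcp_rot: [180.0, -0.1, 7.7]
ft_force: [0.3, 0.0, 0.8]
gripper_width: 0.0668
gripper_force: 0.0
```

```bash
python3 - <<'E'
from h import *
O=np.array([.7119,.0543]);Rc=Ro.from_euler('z',7.8,degrees=True).as_matrix()[:2,:2]
for c in ('wrist','scene'):
  arm.grab_frame(c)
  for t in ('wax_pot','pot_nest','stamp','stamp_slot','knob'):
    d=arm.tip_of(c,t)
    if d: p=np.array(d[0]['point']);print(c,t,round(d[0]['conf'],2),p.round(4),'cab',(Rc.T@(p[:2]-O)).round(4))
s=st();print(s['clock'],s['position'],s['tcp_rot'],Rc.T@(s['position'][:2]-O))
for q in ((-.262,0),(-.262-.04,0)): 
  w=O+Rc@np.array(q);print(w);go([w[0],w[1],.16],rot(7.8));go([w[0],w[1],.048],rot(7.8))
E
```

```text
wrist wax_pot 0.57 [0.4888 0.0935 0.0193] cab [-0.2157  0.0691]
wrist stamp 0.83 [0.472  0.0237 0.0312] cab [-0.2418  0.0022]
wrist stamp_slot 0.68 [0.5136 0.0361 0.0143] cab [-0.1989  0.0089]
wrist knob 0.78 [0.4388 0.0206 0.0459] cab [-0.2751  0.0037]
scene wax_pot 0.57 [0.4924 0.0943 0.0097] cab [-0.212   0.0694]
scene pot_nest 0.92 [0.4921 0.094  0.0158] cab [-0.2124  0.0692]
scene stamp 0.28 [0.4712 0.4664 0.0011] cab [-0.1825  0.441 ]
scene stamp_slot 0.95 [0.5078 0.0364 0.0123] cab [-0.2046  0.01  ]
scene knob 0.92 [0.437  0.0183 0.0497] cab [-0.2772  0.0016]
29.375 [0.42233695 0.0587319  0.15764683] [ 1.79994302e+02 -1.30251877e-01  7.84517880e+00] [-0.28628249  0.04368911]
[0.45232407 0.01874252]
row [np.float64(0.0), np.float64(-0.1), np.float64(0.0), np.float64(0.0243), np.float64(0.0437), np.float64(-0.0023)] deg 0.1
row [np.float64(0.0), np.float64(-0.1), np.float64(0.0), np.float64(0.024), np.float64(0.0437), np.float64(0.1097)] deg 0.1
[0.41269415 0.0133139 ]
row [np.float64(0.0), np.float64(-0.1), np.float64(0.0), np.float64(-0.0157), np.float64(0.0437), np.float64(-0.0024)] deg 0.1
row [np.float64(0.0), np.float64(-0.1), np.float64(0.0), np.float64(-0.016), np.float64(0.0437), np.float64(0.1096)] deg 0.1
```

Call:
step_arm([
  [0,0,0,0.009,0.043,0.02,0.067],
  [0,0,0,0.009,0.043,0.06,0.067],
  [0,0,0,0.009,0.043,0.1,0.067],
  [0,0,0,0.009,0.043,0.1166,0.067],
  [0,0,0,0.009,0.043,0.1166,0.05],
  [0,0,0,0.009,0.043,0.1166,0.015],
  [0,0,0,0.009,0.043,0.1166,0.015],
  [0,0,0,0.009,0.043,0.1166,0.015],
], grip_force=25)

```text
clock: 30.38
position: [0.4378, 0.0174, 0.0419]
tcp_rot: [180.0, -0.2, 7.8]
ft_force: [-0.6, -0.3, 0.3]
gripper_width: 0.0312
gripper_force: 0.0
```

Call:
step_arm([
  [0,0,0,0,0,0,0.015],
  [0,0,0,0,0,0,0.015],
])

```text
clock: 30.62
position: [0.4377, 0.0172, 0.0417]
tcp_rot: [180.0, -0.2, 7.8]
ft_force: [-0.4, 0.0, 6.7]
gripper_width: 0.0259
gripper_force: 25.0
```

Call:
step_arm([
  [0,0,0,0.004,0,0,0.015],
  [0,0,0,0.014,0,0,0.015],
  [0,0,0,0.026,0,0,0.015],
  [0,0,0,0.038,0,0,0.015],
  [0,0,0,0.05,0,0,0.015],
  [0,0,0,0.06,0,0,0.015],
  [0,0,0,0.068,0,0,0.015],
  [0,0,0,0.074,0,0,0.015],
])

```text
clock: 31.62
position: [0.5109, 0.0277, 0.0418]
tcp_rot: [-180.0, -0.2, 7.8]
ft_force: [-2.4, 0.5, 6.0]
gripper_width: 0.0258
gripper_force: 25.0
```

Call:
step_arm([
  [0,0,0,0.008,0,0,0.015],
  [0,0,0,0.017,0,0,0.015],
  [0,0,0,0.026,0,0,0.015],
  [0,0,0,0.034,0,0,0.015],
  [0,0,0,0.041,0,0,0.015],
  [0,0,0,0.046,0,0,0.015],
  [0,0,0,0.049,0,0,0.015],
  [0,0,0,0.05,0,0,0.015],
])

```text
clock: 32.62
position: [0.5603, 0.0348, 0.0418]
tcp_rot: [-180.0, -0.2, 7.9]
ft_force: [-2.3, 2.1, 5.9]
gripper_width: 0.0266
gripper_force: 25.0
```

```bash
python3 - <<'E'
from h import *
s=st();print(s['clock'],s['position'],s['tcp_rot'],s['ft_force'],s['gripper_width'])
O=np.array([.7119,.0543]);Rc=Ro.from_euler('z',7.8,degrees=True).as_matrix()[:2,:2];print(Rc.T@(s['position'][:2]-O), Rc.T@(np.array([.561,.0327])-O))
E
```

```text
32.625 [0.56033354 0.03480556 0.04176403] [-1.79974629e+02 -1.61281796e-01  7.85771834e+00] [-2.29666346  2.05556029  5.8953084 ] 0.02661488592425743
[-0.15280984  0.00125585] [-0.15243531 -0.00092067]
```

Call:
step_arm([
  [0,0,0,0.002,0,0,0.015],
  [0,0,0,0.004,0,0,0.015],
  [0,0,0,0.004,0,0,0.015],
])

```text
clock: 33.0
position: [0.5607, 0.0348, 0.0416]
tcp_rot: [-180.0, 0.2, 7.9]
ft_force: [-12.3, 0.6, 18.1]
gripper_width: 0.0261
gripper_force: 25.0
```

Call:
step_arm([
  [0,0,0,-0.002,0,0,0.06],
  [0,0,0,-0.003,0,0,0.06],
  [0,0,0,-0.003,0,0,0.06],
  [0,0,0,-0.003,0,0,0.06],
  [0,0,0,-0.003,0,-0.05,0.06],
  [0,0,0,-0.04,0,-0.11,0.06],
  [0,0,0,-0.08,0,-0.14,0.06],
  [0,0,0,-0.08,0,-0.14,0.06],
])

```text
clock: 34.0
position: [0.4836, 0.0234, 0.1841]
tcp_rot: [180.0, -0.4, 7.8]
ft_force: [1.6, 0.8, 0.2]
gripper_width: 0.0601
gripper_force: 0.0
```

```bash
python3 - <<'E'
from h import *
O=np.array([.7119,.0543]);Rc=Ro.from_euler('z',7.8,degrees=True).as_matrix()[:2,:2]
for c in ('wrist','scene','top'):
  arm.grab_frame(c)
  for t in ('wax_pot','stamp','knob','pot_nest','stamp_slot','jar'):
    for d in arm.tip_of(c,t)[:2]:
      if d['conf']>.4: p=np.array(d['point']);print(c,t,round(d['conf'],2),p.round(4),'cab',(Rc.T@(p[:2]-O)).round(4))
s=st();print(s['clock'],s['position'])
E
```

```text
wrist knob 0.7 [0.5621 0.0391 0.0489] cab [-0.1505  0.0053]
wrist jar 0.87 [ 0.4421 -0.1698 -0.001 ] cab [-0.2977 -0.1854]
scene knob 0.88 [0.559  0.0363 0.0464] cab [-0.1539  0.0029]
scene pot_nest 0.58 [0.6138 0.1136 0.015 ] cab [-0.0891  0.0721]
scene stamp_slot 0.71 [0.634  0.0544 0.014 ] cab [-0.0772  0.0107]
scene jar 0.97 [ 0.4391 -0.1728 -0.0014] cab [-0.3011 -0.188 ]
scene jar 0.93 [ 0.5792 -0.151   0.0016] cab [-0.1593 -0.1854]
top pot_nest 0.75 [0.6158 0.1116 0.0205] cab [-0.0874  0.0698]
top stamp_slot 0.68 [ 0.6062 -0.2743 -0.0049] cab [-0.1493 -0.3112]
top jar 0.75 [ 0.377   0.1025 -0.0016] cab [-0.3253  0.0932]
top jar 0.68 [ 0.5798 -0.1482  0.0009] cab [-0.1584 -0.1827]
35.05 [0.48450897 0.02379627 0.18138045]
```

The drawer is shut: the knob is back at its starting position of about −0.153 in the cabinet frame. The robot is clear of everything, so I'm handing in.

```bash
python3 -c "
from station import arm
print(arm.sign_off())"
```

```text
the job is handed in; nothing more can be done
None
```

I moved the jar aside, laid the stamp in the slot, stood the wax pot in the nest and pushed the drawer shut, then handed the job in at about 35 s; no verdict came back.

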